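# Collect the stoppered bottles from the catch tray

### The arm

A 6-joint arm with a two-finger parallel gripper is mounted at the origin on the work surface. World frame = base frame: x ahead of the robot, y to its left, z up, the work surface at z = 0. Lengths are in m, angles in rad, forces in N, time in s.
With the tool pointing down it reaches from about 0.375 to 0.975 m from the base axis. Payload 3.8 kg.
Tool frame: the origin (TCP) lies at the very end of the fingers, on their centre line; the grasp point (between the pads) lies 19 mm behind it; z points along the fingers, x is the direction in which the jaws open and shut, and the axes are right-handed (so a half turn about z gives the same grasp; the last joint's range is limited). The gripper opens to 88 mm and grips with 3 to 60 N. Pads are 18 mm wide; open, the fingers measure 123 mm over their backs; the gripper's body (75 mm by 187 mm) begins 45 mm behind the grasp point.
Start: joints at [1.211, 0.264, 1.604, -0, 1.274, -0.037], TCP at [0.214, 0.64, 0.239] pointing down, gripper open.
Joint ranges: [-2.63, 2.63], [-0.94, 2.18], [0.31, 2.57], [-1.31, 4.45], [0, 2.66], [-2.55, 2.55]. Speed limits (rad/s): [2.57, 2.57, 3.14, 3.14, 3.14, 3.14].

### API

Orientations are given as a unit quaternion [w, x, y, z].
In Python, from bench import bot, read_state, get_image gives the robot as it stands. Calls block until the motion is done:
- bot.goto(position, orientation): joint-space move of the TCP to a pose.
- bot.move_l(position, velocity=0.15, frame=None, stop_force=None): straight line of the TCP; frame=None keeps the orientation; velocity is the mean speed in m/s. With stop_force (N) it stops when the force on the tool has changed by that much, and returns True; else False.
- bot.set_joints(angles): joint-space move.
- bot.set_gripper(opening, effort=None): opening from 0.0 (shut) to 1.0 (fully open); effort is the grip in N (None keeps the last); returns when the fingers have stopped.
- bot.wait(seconds).
- bot.inverse_kinematics(position, orientation): joint angles nearest the present ones, or None.
- read_state(): the state.
- get_image(name): name is "scene" or "top"; returns a dict with "pixels" (384x512x3 uint8, red, green, blue), "fovy" (degrees; the focal length in pixels is half the picture's height over the tangent of half this angle, whatever the lens; pixels are square), "cx", "cy" (the principal point, pixels), "k1" (the pictures are not rectified: a ray, as slopes to the right and down, at radius r is drawn at 1 + k1 r^2 times it, then the intrinsics apply), "pose" (4x4, takes a point from camera to world coordinates). Camera axes: x right, y down, z forward; pixel columns grow to the right and rows downward; lengths in m; the calibration is good to about 2 mm. A picture is of the moment at which its call begins. There is no depth.
A pose or a line that the arm cannot do raises bot.IKError and nothing moves.
- bot.close_job(): hands the job in, once; it reports no verdict.
The state is a dict: "clock": time; "qpos": joint angles; "joint_velocities": joint speeds; "joint_efforts": joint torques, N m; "ee_pos": TCP position; "ee_rot": TCP orientation; "wrist_force": force on the tool from outside, world axes, zero at the start; "torque": the same for the moment, N m; "grip_width": opening from 0.0 (shut) to 1.0 (fully open).
Only numpy, scipy, OpenCV 4.12 (cv2) and the standard library are available. Lean on these libraries where they do the work, as an engineer would, in place of code of your own. Each camera call takes 0.05 s, during which the arm holds its last target.

### The job

Take the two finished bottles, the ones with a grey stopper, out of the stoppering machine's catch tray and stand them upright in the empty red tote, on its floor, setting them down gently rather than dropping them. Leave the bottle that has no stopper standing where it is in the tray.

Things in the scene. Friction and masses are not known exactly. Their poses are not given: they have to be found in the camera images.
- bottle_a: Finished bottle: squat round frosted pale-pink glass flask with a pink band, closed by a grey cylindrical stopper fixed in its neck. 100 mm tall over all: body 56 mm diameter up to 42 mm, shoulder sloping in to the 24 mm neck at 53 mm, neck up to 66 mm, stopper 30 mm diameter from 66 to 100 mm (a good place to grip from above). About 0.16 kg. Stands upright in the tray. Origin: centre of its underside, z up.
- bottle_b: Second finished bottle, identical to bottle_a in shape, sizes and origin; the order does not matter. The catch tray is fixed, 300 x 200 mm, with a black rubber floor 10 mm above the table and aluminium walls 30 mm high from the table; the three bottles stand upright in a loose row along its long side, about 90 mm apart, in any order. A low green belt (at most 32 mm high) leads from the tray to the machine at the right.
- bottle_open: Unfinished bottle: the same pink glass flask but without stopper, so only 66 mm tall, with a dark open mouth 17 mm wide. Body 56 mm diameter. Stays in the tray. Origin: centre of its underside, z up.
- tote: Red plastic basket, loose, empty, about 0.6 kg, standing on the table: 280 mm (its x) by 200 mm (its y) outside, walls 5 mm thick and 60 mm high over all, flat floor 4 mm thick. Origin: centre of its underside, z up. A hand brush and a wooden rack of spare stoppers, at most 60 mm high, lie on the table beyond the work.
Not all that is in view belongs to the job. What is shaped like the bottle_b but yellow is not meant.

How it is judged:
At the end, for the whole second after the job is handed in: Both stoppered bottles stand released and still on the tote's floor (underside within 12 mm or so of it), inside its walls, within 10 degrees of upright; the tote stands level; the open bottle stands upright within 40 mm of where it was (x of bottle_a in the frame of tote between -0.12 and 0.12 m and y of bottle_a in the frame of tote between -0.08 and 0.08 m and z of bottle_a in the frame of tote between -0.006 and 0.016 m and angle between each of bottle_a, bottle_b, bottle_open's own z axis and vertical below 0.17 rad and linear speed of each of bottle_a, bottle_b below 0.03 m/s and contact force between the fingers and bottle_a below 0.05 N and x of bottle_b in the frame of tote between -0.12 and 0.12 m and y of bottle_b in the frame of tote between -0.08 and 0.08 m and z of bottle_b in the frame of tote between -0.006 and 0.016 m and contact force between the fingers and bottle_b below 0.05 N and distance of bottle_open from where it was at the start of the episode below 0.04 m and angle between tote's own z axis and vertical below 0.1 rad); the robot touches nothing.
It fails at once if a finished bottle is let go more than 30 mm above the tote's underside (dropped in) (contact force between anything else and bottle_a below 0.02 N and z of bottle_a in the frame of tote above 0.03 m and horizontal distance between bottle_a and tote below 0.16 m).
It fails at once if a finished bottle is let go more than 30 mm above the tote's underside (dropped in) (contact force between anything else and bottle_b below 0.02 N and z of bottle_b in the frame of tote above 0.03 m and horizontal distance between bottle_b and tote below 0.16 m).
It fails at once if the open bottle is shoved more than 40 mm, lifted away or tipped (distance of bottle_open from where it was at the start of the episode above 0.04 m or angle between bottle_open's own z axis and vertical above 0.6 rad).
It also fails if it takes over 61 s, if anything falls off the work surface, if the arm or the gripper's body presses on something with over 40 N, if the wrist force passes 120 N, or if a joint passes its speed limit or range.

## Working session

There is one attempt and no reset: what is moved stays moved. The work goes in short steps, each a Python script; the robot and the scene stay as the last script left them, time stands still between calls to the robot, and variables do not carry over. Pictures are saved under pics/ and viewed, and the job is handed in when it is done.

```bash
mkdir -p pics; ls
python3 - <<'E'
from bench import bot, read_state, get_image
import cv2
for n in ("scene","top"):
    im=get_image(n); cv2.imwrite(f"pics/{n}0.png",im["pixels"][:,:,::-1])
    print(n,im["fovy"],im["cx"],im["cy"],im["k1"],im["pose"])
print(read_state())
E
```

```text
pics
scene 56.837320851485096 253.00984057202376 190.59519011970497 -0.08513899770943105 [[ 0.88767548  0.36383182 -0.28223864  0.67747339]
 [ 0.46030027 -0.71774337  0.52246351 -0.35598204]
 [-0.01248606 -0.59369257 -0.80459507  0.57856911]
 [ 0.          0.          0.          1.        ]]
top 47.82547299550542 250.91495709852057 179.12553334640597 -0.1654734779056651 [[-0.01081878 -0.98324789  0.18195206  0.32730294]
 [-0.99993349  0.01136533  0.00196141 -0.00324907]
 [-0.00399649 -0.18191873 -0.98330545  0.94816965]
 [ 0.          0.          0.          1.        ]]
{'clock': 0.1, 'qpos': array([ 1.21113973e+00,  2.64689618e-01,  1.60523582e+00,  5.17739076e-07,
        1.27369765e+00, -3.68951743e-02]), 'joint_velocities': array([-0.00103881, -0.00276547, -0.00381941, -0.00142372, -0.00037797,
        0.00048387]), 'joint_efforts': array([ 4.02799042e-04, -5.03623080e+01, -3.58069468e+01,  7.30691501e-02,
        2.33959698e-02, -5.74522164e-05]), 'ee_pos': array([0.21387321, 0.63954392, 0.23750542]), 'ee_rot': array([ 5.62193320e-04,  8.11537241e-01,  5.84299817e-01, -8.45347266e-04]), 'wrist_force': array([ 0.002482  , -0.58008018,  0.76700419]), 'torque': array([ 0.03770695, -0.01064583, -0.00639742]), 'grip_width': 0.9991701443777761}
```

View pics/scene0.png

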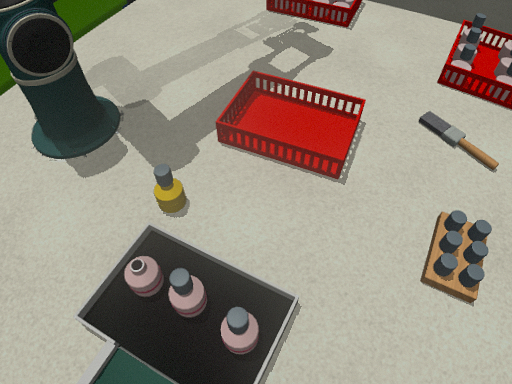

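View pics/top0.png

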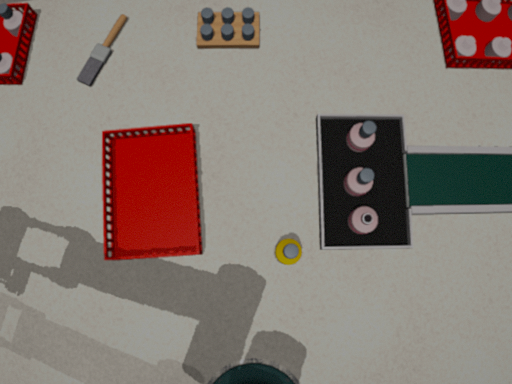

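The top view shows the open bottle at (367,219). The two grey stoppers are at (369,128) and (366,176), the empty tote is around (153,193), and the yellow decoy is at (290,251). Next I'll measure these.

```bash
cat > h.py <<'E'
import numpy as np, cv2
from bench import bot, read_state, get_image
def K(im):
    f=192/np.tan(np.radians(im["fovy"])/2); return np.array([[f,0,im["cx"]],[0,f,im["cy"]],[0,0,1.]])
def ray(im,uv):
    k=K(im); d=(np.array(uv,float)-[im["cx"],im["cy"]])/k[0,0]
    u=d.copy()
    for _ in range(20): u=d/(1+im["k1"]*(u@u))
    P=np.array(im["pose"]); r=P[:3,:3]@[u[0],u[1],1]
    return P[:3,3],r/np.linalg.norm(r)
def onz(im,uv,z):
    o,r=ray(im,uv); return o+r*(z-o[2])/r[2]
def tri(i1,a,i2,b):
    o1,r1=ray(i1,a);o2,r2=ray(i2,b)
    s=np.linalg.lstsq(np.c_[r1,-r2],o2-o1,rcond=None)[0]
    p,q=o1+s[0]*r1,o2+s[1]*r2
    return (p+q)/2,np.linalg.norm(p-q)
def crop(im,x0,y0,x1,y1,s,name):
    cv2.imwrite(name,cv2.resize(im["pixels"][y0:y1,x0:x1,::-1],None,fx=s,fy=s,interpolation=cv2.INTER_NEAREST))
E
python3 - <<'E'
from h import *
t=get_image("top");s=get_image("scene")
crop(t,320,105,420,255,4,"pics/ct.png"); crop(s,110,235,290,375,4,"pics/cs.png")
def grey(im,roi):
    x0,y0,x1,y1=roi; p=im["pixels"].astype(int)
    m=((p[:,:,2]>p[:,:,0]+8)&(p.sum(2)>150)&(p.sum(2)<480)).astype(np.uint8)
    mm=np.zeros_like(m);mm[y0:y1,x0:x1]=m[y0:y1,x0:x1]
    n,l,st,c=cv2.connectedComponentsWithStats(mm)
    for i in range(1,n):
        if st[i,4]>25: print(st[i],c[i])
print("top");grey(t,(325,115,400,245));print("scene");grey(s,(110,235,290,360))
hsv=cv2.cvtColor(t["pixels"],cv2.COLOR_RGB2HSV)
m=(((hsv[:,:,0]<8)|(hsv[:,:,0]>172))&(hsv[:,:,1]>170)).astype(np.uint8)
m[:,:80]=0;m[:,230:]=0
m=cv2.morphologyEx(m,cv2.MORPH_CLOSE,np.ones((7,7)))
c=max(cv2.findContours(m,0,2)[0],key=cv2.contourArea);h=cv2.convexHull(c)
print(cv2.approxPolyDP(h,5,True)[:,0])
P=np.array([onz(t,q,.06)[:2] for q in h[:,0]],np.float32)
print("rim z=.06",cv2.minAreaRect(P))
E
```

```text
top
[362 120  14  15 149] [368.62416107 127.18120805]
[360 168  15  15 161] [366.52795031 174.78881988]
scene
[169 268  20  19 286] [178.90559441 276.97202797]
[227 307  21  21 351] [237.00569801 316.99145299]
[112 348  24  12 150] [122.16666667 355.55333333]
[[191 124]
 [201 252]
 [105 259]
 [103 132]]
rim z=.06 ((0.47041910886764526, 0.21159937977790833), (0.2778632342815399, 0.20405584573745728), 3.8169291019439697)
```

View pics/ct.png

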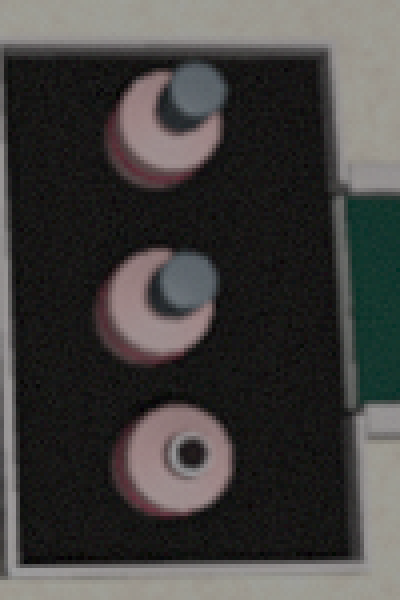

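View pics/cs.png

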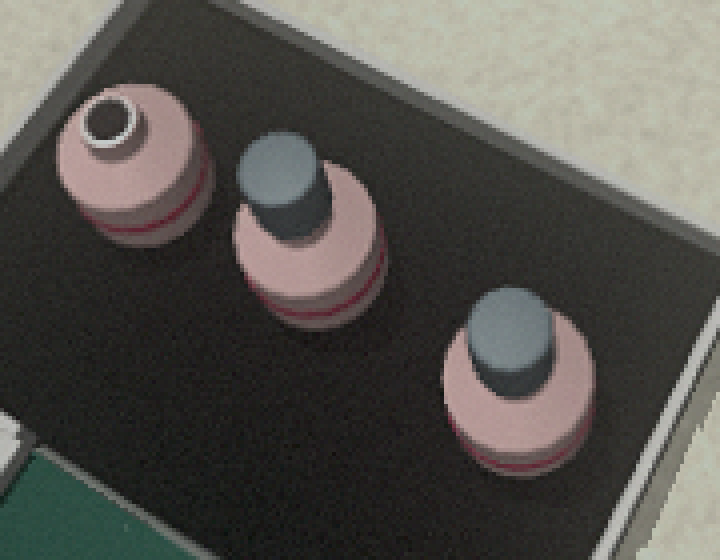

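Run:
```python
from h import *
t=get_image("top");s=get_image("scene")
for n,a,b,z in (("far",(368.8,127.2),(237,317),.11),("near",(366.5,174.8),(179,277),.11),("open",(366.5,218.3),(136.8,264.8),.076)):
    p,g=tri(t,a,s,b); print(n,p.round(4),"gap",round(g,4),"planes",onz(t,a,z).round(4),onz(s,b,z).round(4),"reach",np.hypot(*p[:2]))
# tote in scene view: rim
hsv=cv2.cvtColor(s["pixels"],cv2.COLOR_RGB2HSV)
m=(((hsv[:,:,0]<8)|(hsv[:,:,0]>172))&(hsv[:,:,1]>150)).astype(np.uint8)
m[:60]=0;m[:,:200]=0;m[:,385:]=0;m[220:]=0
h=cv2.convexHull(max(cv2.findContours(m,0,2)[0],key=cv2.contourArea))
a=cv2.approxPolyDP(h,4,True)[:,0];print(a.tolist())
print([onz(s,q,.06).round(3).tolist() for q in a])
```

```text
far [ 0.5885 -0.2439  0.1076] gap 0.0008 planes [ 0.5875 -0.2435  0.11  ] [ 0.5892 -0.2442  0.11  ] reach 0.6370465153936237
near [ 0.489  -0.2325  0.1083] gap 0.0004 planes [ 0.4885 -0.2322  0.11  ] [ 0.4898 -0.2328  0.11  ] reach 0.5414130929988384
open [ 0.4049 -0.2372  0.0732] gap 0.0002 planes [ 0.4047 -0.2364  0.076 ] [ 0.4063 -0.2379  0.076 ] reach 0.469257514890922
[[253, 71], [365, 100], [337, 178], [232, 145], [217, 130], [217, 119]]
[[0.328, 0.304, 0.06], [0.604, 0.322, 0.06], [0.622, 0.078, 0.06], [0.405, 0.063, 0.06], [0.356, 0.086, 0.06], [0.338, 0.116, 0.06]]
```

The two views agree to about 1–2 mm, and the heights are right (0.108 m against 0.110, and 0.073 m against 0.076). I'll pick the far bottle first, with the jaws opening across the row.

```bash
cat >> h.py <<'E'
Q=[0,.70710678,.70710678,0]
def pick(x,y):
    bot.goto([x,y,.19],Q); bot.set_gripper(.8,20)
    print("hit",bot.move_l([x,y,.076],velocity=.12,stop_force=8))
    bot.set_gripper(0,20); st=read_state(); print("grip",st["grip_width"]*88,st["ee_pos"],st["clock"])
    bot.move_l([x,y,.22],velocity=.15)
    st=read_state(); print("lifted",st["grip_width"]*88,st["wrist_force"])
E
python3 - <<'E'
from h import *
for p in ([.588,-.244,.076],[.489,-.2325,.076],[.54,.216,.07],[.40,.207,.07]): print(bot.inverse_kinematics(p,Q))
pick(.5884,-.2439)
im=get_image("scene");cv2.imwrite("pics/s1.png",im["pixels"][:,:,::-1]);print(read_state()["clock"])
E
```

```text
[-4.32464181e-01  3.35095534e-01  1.83183029e+00 -4.44089210e-16
  9.74666827e-01 -2.00326051e+00]
[-4.89826821e-01  1.72844185e-01  2.03936914e+00 -4.44089210e-16
  9.29379328e-01 -2.06062315e+00]
[ 3.37680195e-01  2.49756122e-01  1.95748235e+00 -4.44089210e-16
  9.34354179e-01 -1.23311613e+00]
[ 4.22235480e-01  1.44244446e-02  2.22811856e+00 -4.44089210e-16
  8.99049645e-01 -1.14856085e+00]
hit False
grip 29.197567615045287 [ 0.5884151  -0.24386189  0.07608922] 5.9
lifted 29.585685415711325 [-0.14382508  0.12983884 -1.46559401]
7.0583
```

View pics/s1.png

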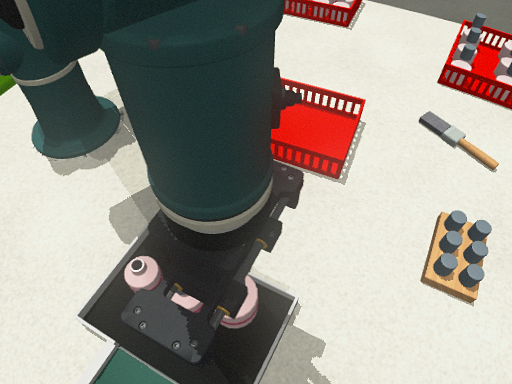

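The bottle is held: the jaws read 29.6 mm and the wrist load is 1.5 N. I'll place it in the tote now.

```bash
cat >> h.py <<'E'
def place(x,y):
    bot.goto([x,y,.2],Q); bot.move_l([x,y,.09],velocity=.12)
    print("grip",read_state()["grip_width"]*88)
    print("touch",bot.move_l([x,y,.0675],velocity=.03,stop_force=3)); st=read_state()
    print(st["ee_pos"],st["wrist_force"],"underside~",st["ee_pos"][2]-.066)
    bot.wait(.2); bot.set_gripper(.7); bot.wait(.2)
    bot.move_l([x,y,.2],velocity=.12); print(read_state()["clock"])
E
python3 - <<'E'
from h import *
place(.540,.2165)
bot.goto([.489,-.2325,.19],Q)
for n in ("scene","top"):
    im=get_image(n);cv2.imwrite(f"pics/{n}2.png",im["pixels"][:,:,::-1])
E
```

```text
grip 29.442692162714422
touch True
[0.53961391 0.21637213 0.06988161] [0.54640657 0.5641963  2.6520341 ] underside~ 0.0038816149052646187
12.725
```

View pics/scene2.png

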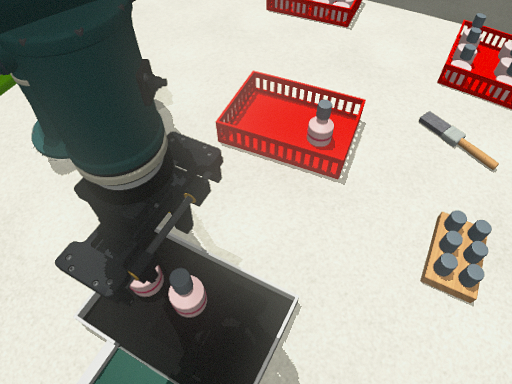

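View pics/top2.png

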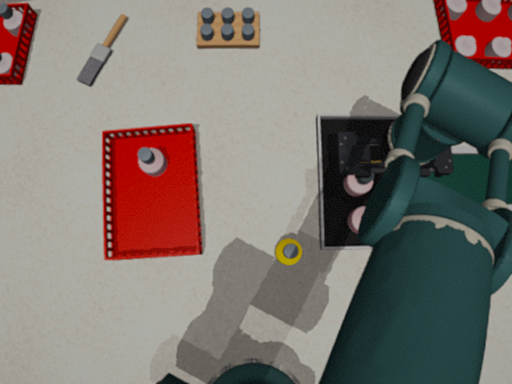

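The first bottle is upright in the tote, at (321,125) in the scene view and (150,158) in the top view. The near bottle hasn't moved, with its stopper still at (180,278) in the scene view. On to the second.

Run:
```python
from h import *
pick(.489,-.2325)
place(.405,.207)
bot.goto([.25,.45,.3],Q) if bot.inverse_kinematics([.25,.45,.3],Q) is not None else None
t=get_image("top");s=get_image("scene")
for n,im in (("top",t),("scene",s)): cv2.imwrite(f"pics/{n}3.png",im["pixels"][:,:,::-1])
print(read_state()["clock"])
```

```text
hit False
grip 29.499427406073284 [ 0.4890034  -0.23244206  0.07606327] 16.875
lifted 29.129294273955495 [ 0.90266739 -0.08993089 -2.05301327]
grip 29.166778184391262
touch True
[0.40463826 0.20692234 0.06987644] [-0.55852577  0.09656012  4.47937559] underside~ 0.0038764376439876375
23.6083
24.875
```

View pics/scene3.png

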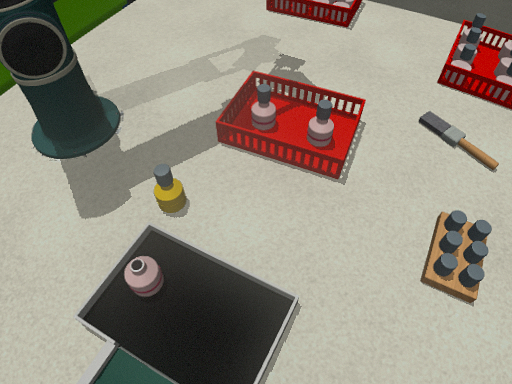

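View pics/top3.png

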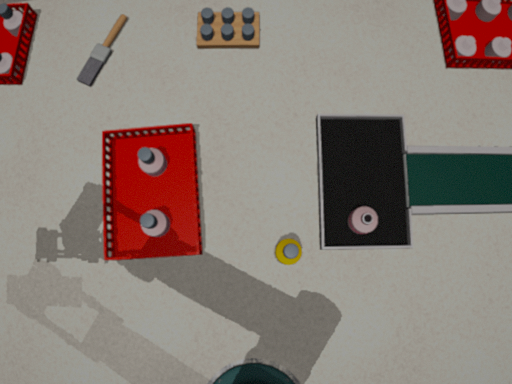

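Both bottles stand in the tote, with stoppers at (147,156) and (149,219) in the top view. The open bottle is unmoved at (367,219). I'll do one numeric check before handing in.

Run:
```python
from h import *
t=get_image("top");s=get_image("scene")
def cen(im,roi):
    x0,y0,x1,y1=roi; p=im["pixels"].astype(int)
    m=((p[:,:,2]>p[:,:,0]+8)&(p.sum(2)>150)).astype(np.uint8)
    mm=np.zeros_like(m);mm[y0:y1,x0:x1]=m[y0:y1,x0:x1]
    n,l,st,c=cv2.connectedComponentsWithStats(mm); i=1+st[1:,4].argmax(); return c[i],st[i]
a=np.radians(3.8);R=np.array([[np.cos(a),np.sin(a)],[-np.sin(a),np.cos(a)]])
for rt,rs in (((130,140,175,180),(310,95,335,120)),((130,205,175,240),(250,80,275,105))):
    (ct,st),(cs,ss)=cen(t,rt),cen(s,rs); p,g=tri(t,ct,s,cs); print(st,ss,p.round(4),round(g,4),"tote xy",R@(p[:2]-[.4705,.212]))
bot.wait(.3); bot.close_job()
```

```text
[139 148  13  13 128] [318 100  14   9  92] [0.5391 0.2139 0.1033] 0.0025 tote xy [ 0.06853965 -0.00261593]
[141 214  14  14 145] [258  84  12   8  72] [0.4042 0.2045 0.1036] 0.0021 tote xy [-0.06669011 -0.00306085]
the job is handed in; nothing more can be done
```

Both stoppered bottles are now standing upright on the floor of the red tote, and I handed the job in. I gripped each by its stopper, lowered it until it touched the floor and then let go. The last clock reading before hand-in was about 25 s, against the 61 s limit.

- **Position:** the stopper tops were at tote x/y of (+69, −3) mm and (−67, −3) mm. They were about 103 mm above the table, where 104 mm is expected. The two camera views differed by 2–2.5 mm, a little over the stated calibration.
- **Set-down:** contact was felt with each underside at about 4 mm, which is the tote floor.
- **Everything else:** in the last pictures the open bottle, the tote and the yellow bottle looked unmoved, and the arm was clear of everything. No check failed.

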